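Feed watercolour tablets through the gate into the palette slot

ROBOT

A 7-joint arm with a two-finger parallel gripper is mounted at the origin on the work surface; the furniture and walls round the work are solid. World frame = base frame: x ahead of the robot, y to its left, z up, the work surface at z = 0. Lengths are in m, angles in rad, forces in N, time in s.
With the tool pointing down it reaches from about 0.425 to 0.825 m from the base axis. Payload 3.6 kg.
Tool frame: the origin (TCP) lies between the finger pads; the fingertips stand 11 mm ahead of it and the grasp point (between the pads) lies 8 mm behind it; z points along the fingers, y is the line along which they close (so a half turn about z gives the same grasp; the last joint's range is limited). The gripper opens to 85 mm and grips with 20 to 120 N. Pads are 22 mm wide; open, the fingers measure 114 mm over their backs; the gripper's body (76 mm by 85 mm) begins 54 mm behind the grasp point. The pads swing forward as they close: fully open they stand 13 mm farther back than shut.
Start: joints at [1.238, 0.615, -0.013, 1.423, 0.008, 1.103, -0.04], TCP at [0.196, -0.62, 0.242] pointing down, gripper open.
Joint ranges: [-3.12, 3.12], [-0.3, 2.06], [-1.34, 1.32], [0.26, 2.42], [-1.36, 4.5], [0.01, 1.98], [-2.84, 2.84]. Speed limits (rad/s): [2.79, 2.79, 3.14, 3.14, 3.14, 3.14, 3.14].

INTERFACE

Orientations are given as a rotation vector (axis times angle).
In Python, from workcell import arm, optics, job gives the robot as it stands.
- The arm moves only by the tool jog_arm, never from a script. Its argument "motion" is a list of rows, each a list of 2 entries, a list of its own where there are three numbers: the shift along the tool's x, y, z in cm, then the turn, a rotation vector about the tool's x, y, z in rad. In form: [[[tx, ty, tz], [ax, ay, az]], ...]. A call has 1 to 10 rows; each row is the pose to reach, as a shift and turn from the pose commanded when the call began, along the tool's axes at that moment; what a row does not reach only later rows make up. A row lasts 1/8 s, in which the tool goes at most 62.5 mm and 10.7 degrees, less where a joint would pass 70% of its speed; a pose out of reach is approached as far as the arm can. A call with a gripper value outside its range is refused whole. "jaw" is the opening, from -1 (shut) to 1 (fully open), so that 0 is half open, set as the call begins (left out, the last holds). The fingers move at their own pace and stop on an object; the grip force is fixed at half the most. Time passes only in rows, so rows that repeat a pose let the fingers close. It gives the time, the measured TCP pose, the force, the opening and the grip force at its end, in the units of the state.
- arm.observe(): the state, without advancing time (a new reading comes with each control period).
- optics.get_image(name): name is "scene" or "top"; returns a dict with "frame" (384x512x3 uint8, blue, green, red), "fx", "fy", "cx", "cy" (pixels), "rvec" (rotation vector, rad) and "tvec" (3), from world to camera coordinates, as OpenCV has them. Camera axes: x right, y down, z forward; pixel columns grow to the right and rows downward; lengths in m; the calibration is good to about 2 mm. A picture is of the moment at which its call begins. There is no depth.
- job.finish_job(): hands the job in; it is judged then, once.
The state is a dict: "time": time; "joint_positions": joint angles; "joint_velocities": joint speeds; "joint_efforts": joint torques, N m; "eef_pos": TCP position; "orientation": TCP orientation; "force": force on the tool from outside, world axes, zero at the start; "moment": the same for the moment, N m; "grip_width": finger opening in m; "finger_force": force on a finger pad.
Only numpy, scipy, OpenCV 4.12 (cv2) and the standard library are available. Lean on these libraries where they do the work, as an engineer would, in place of code of your own. Each camera call takes 0.05 s, during which the arm holds its last target. There are 200 camera calls.

TASK

Slide the three round watercolour tablets across the table, one at a time, through the narrow gate into the slot: yellow first, then red, then blue, so that each ends entirely past the gate jaws. Only push them with the fingertips, flat on the table: never pinch them up or lift them, and leave the tube, marker, tape roll and ink bottles where they are.

Things in the scene. Friction and masses are not known exactly. Their poses are not given: they have to be found in the camera images.
- yellow: Yellow watercolour tablet in a white pan: a round flat disc, 32 mm across and 10 mm high, 25 g, loose, lying flat on the table; origin at the centre of its underside, z up. It starts in front of the gate, to the robot's right; the three tablets swap places between starts.
- red: Red watercolour tablet in a white pan: a round flat disc, 32 mm across and 10 mm high, 25 g, loose, lying flat on the table; origin at the centre of its underside, z up. It starts in front of the gate, to the robot's right; the three tablets swap places between starts.
- blue: Blue watercolour tablet in a white pan: a round flat disc, 32 mm across and 10 mm high, 25 g, loose, lying flat on the table; origin at the centre of its underside, z up. It starts in front of the gate, to the robot's right; the three tablets swap places between starts.
- gate (a point): Middle of the gate's outer face, at table height. x points through the gate along the slot (away from the waiting tablets, roughly to the robot's left), y across, z up. Two black jaws, at x = 0 to 8 mm, 12 mm high, leave 40 mm between them; fingers up to 35 mm wide can follow a tablet in. In front, wings flare at 45 degrees to 95 mm wide at x = -31 mm. A centre at x = 24 mm or more is past the jaws.
- slot_end (a point): Middle of the slot's end stop, at table height, 120 mm past the gate's outer face; same axes as the gate. The green-painted guide is fixed to the table and open above: walls 12 mm high, its floor the bare table, the slot 44 mm wide. It takes the three tablets in a row with 16 mm to spare; a later tablet pushes the earlier ones deeper.
- tube_orange: Black paint tube with orange marks, lying on the table to the robot's right, 43 x 116 x 34 mm; bystander; origin at the centre of its underside.
- marker: White and black marker pen, lying on the table, 17 x 135 x 16 mm; bystander; origin at the centre of its underside.
- tape: Roll of masking tape lying flat, 94 mm across, 25 mm high; bystander; origin at the centre of its underside.
- ink_b: Blue ink dropper bottle, standing, 25 mm across, 80 mm high; bystander; origin at the centre of its underside.
- ink_p: Plum ink dropper bottle, standing, 25 mm across, 80 mm high; bystander; origin at the centre of its underside.
There are look-alikes about, which are no part of the job. There is more than one size of the yellow; the one meant has the size given above.

How it is judged:
On the way, in this order (a step that is already met when the one before it is completed fails the run):
1. yellow is through the gate, red and blue still outside (x of yellow in the frame of gate between 0.018 and 0.112 m and y of yellow in the frame of gate between -0.016 and 0.016 m and height (world z) of yellow below 0.005 m and x of each of red, blue in the frame of gate below 0 m), for 0.2 s.
2. red is through the gate too, blue still outside (x of yellow in the frame of gate between 0.018 and 0.112 m and y of yellow in the frame of gate between -0.016 and 0.016 m and height (world z) of each of yellow, red below 0.005 m and x of red in the frame of gate between 0.018 and 0.112 m and y of red in the frame of gate between -0.016 and 0.016 m and x of blue in the frame of gate below 0 m), for 0.2 s.
3. blue is through the gate as the last (x of yellow in the frame of gate between 0.018 and 0.112 m and y of yellow in the frame of gate between -0.016 and 0.016 m and height (world z) of each of yellow, red, blue below 0.005 m and x of red in the frame of gate between 0.018 and 0.112 m and y of red in the frame of gate between -0.016 and 0.016 m and x of blue in the frame of gate between 0.018 and 0.112 m and y of blue in the frame of gate between -0.016 and 0.016 m), for 0.2 s.
At the end, for the whole second after the job is handed in: All three tablets lie flat and at rest on the table in the slot (underside less than 5 mm above the table), each centre 18 to 112 mm past the outer face of the gate and within 16 mm of the slot's middle line, having gone in as yellow, red, blue (all of step 3 and linear speed of each of yellow, red, blue below 0.01 m/s); the robot touches nothing.
It fails at once if a tablet is lifted or tipped up (height (world z) of any of yellow, red, blue above 0.008 m or angle between any of yellow, red, blue's own z axis and vertical above 0.4 rad).
It fails at once if the tube, marker, tape roll or an ink bottle is moved by more than 20 mm (distance of any of tube_orange, marker, tape, ink_b, ink_p from where it was at the start of the episode above 0.02 m).
It fails at once if an ink bottle is knocked over (angle between any of ink_b, ink_p's own z axis and vertical above 0.5 rad).
It also fails if it takes over 67 s, if anything falls off the work surface, if the arm or the gripper's body presses on something with over 40 N, if the wrist force passes 120 N, or if a joint passes its speed limit or range.

## Working session

There is one attempt and no reset: what is moved stays moved. The work goes in short steps, Python scripts to look and compute and a tool call to move; the robot and the scene stay as the last step left them, time stands still between calls to the robot, and variables do not carry over. Pictures are saved under pics/ and viewed, at most 10 in all, crops included, and the job is handed in when it is done.

Besides the shell and the picture viewer there is one more tool, called after "Call:" as name(argument=value, ...), one argument or row to a line, values as JSON. jog_arm: Moves the arm, as the interface text tells. Its arguments: {"type":"object","properties":{"motion":{"type":"array","items":{"type":"array"}},"jaw":{"type":"number"}},"required":["motion"]}

```bash
ls; mkdir -p pics; cat > h.py <<'E'
import numpy as np, cv2
from workcell import arm, optics, job
def px2w(im,u,v,z=0.0):
    R=cv2.Rodrigues(np.array(im["rvec"],float))[0];t=np.array(im["tvec"],float).ravel()
    d=R.T@np.array([(u-im["cx"])/im["fx"],(v-im["cy"])/im["fy"],1.]);c=-R.T@t
    return c+d*(z-c[2])/d[2]
def w2px(im,p):
    K=np.array([[im["fx"],0,im["cx"]],[0,im["fy"],im["cy"]],[0,0,1.]])
    return cv2.projectPoints(np.array(p,float).reshape(-1,1,3),np.array(im["rvec"],float),np.array(im["tvec"],float),K,None)[0].reshape(-1,2)
E
python3 - <<'E'
from h import *
s=arm.observe(); print(s)
for n in("top","scene"):
    im=optics.get_image(n); cv2.imwrite(f"pics/{n}0.png",im["frame"])
    R=cv2.Rodrigues(np.array(im["rvec"],float))[0];print(n,im["fx"],-R.T@np.array(im["tvec"]).ravel(),R.round(2).tolist())
E
```

```text
pics
{'time': 0.0, 'joint_positions': array([ 1.23852328,  0.61594423, -0.0126066 ,  1.4249133 ,  0.00808657,
        1.10340049, -0.04039294]), 'joint_velocities': array([-0.00141907,  0.00020399,  0.00133061, -0.00020317, -0.00055903,
        0.00037081, -0.00172013]), 'joint_efforts': array([-7.91127077e-04, -4.69213951e+01,  2.59208707e-01, -1.71032488e+01,
        1.00471699e-02,  9.67932923e-03,  4.73838249e-07]), 'eef_pos': array([ 0.19545335, -0.61913833,  0.24111713]), 'orientation': array([-3.10238381e+00, -4.78137830e-01,  6.75232390e-04]), 'force': array([0.31962469, 0.3736783 , 0.35328681]), 'moment': array([-0.04404442, -0.0070411 ,  0.01682955]), 'finger_force': 0.0, 'grip_width': 0.08563075536675199}
top 494.44944463799584 [ 0.17472741 -0.09690209  1.30187985] [[-0.01, -1.0, -0.01], [-0.99, 0.01, -0.16], [0.16, 0.01, -0.99]]
scene 393.1762932608979 [-0.40207219 -0.56046135  0.48764845] [[0.51, -0.86, -0.0], [-0.38, -0.23, -0.9], [0.77, 0.46, -0.45]]
```

View pics/top0.png

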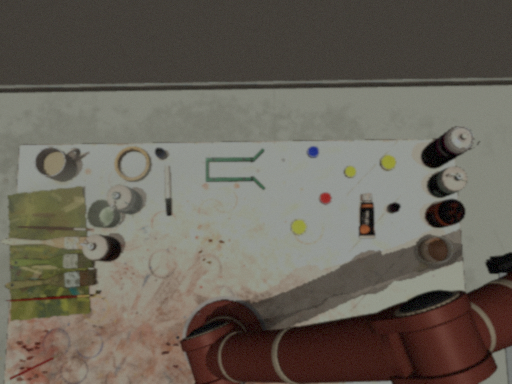

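View pics/scene0.png

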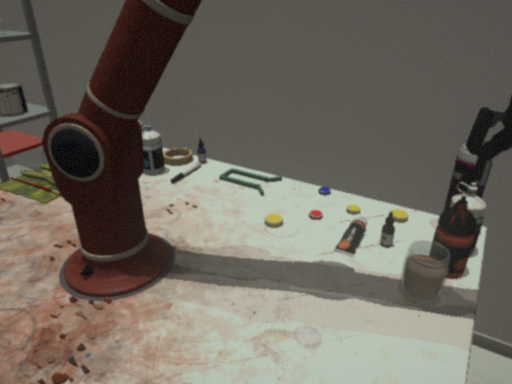

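Top view: the guide opens to the right at about (262,168), red is at (325,198) and blue at (313,152). Three discs could be taken for yellow: (350,172) small, (388,162) large and (299,227) large. The small one matches red and blue in size. I'll measure all three and check in a close crop.

```bash
cat >> h.py <<'E'
def discs(im,x0=180):
    f=im["frame"];hsv=cv2.cvtColor(f,cv2.COLOR_BGR2HSV);out={}
    for n,rs in dict(yellow=[((22,100,90),(38,255,255))],red=[((0,130,80),(8,255,255)),((172,130,80),(180,255,255))],blue=[((108,130,60),(130,255,255))]).items():
        m=sum(cv2.inRange(hsv,np.array(a),np.array(b)) for a,b in rs);m[:135]=0;m[245:]=0;m[:,:x0]=0
        k,l,st,c=cv2.connectedComponentsWithStats(m)
        for i in range(1,k):
            if st[i,4]>=25: out.setdefault(n,[]).append((c[i].round(1).tolist(),int(st[i,4]),st[i,2:4].tolist(),(px2w(im,*c[i],0.01)[:2]*1000).round(1).tolist()))
    return out
E
python3 - <<'E'
from h import *
im=optics.get_image("top")
for k,v in discs(im).items(): print(k,v)
c=im["frame"][135:245,195:405]; c=cv2.resize(c,None,fx=3.8,fy=3.8,interpolation=cv2.INTER_CUBIC);c=cv2.convertScaleAbs(c,alpha=1.2)
cv2.imwrite("pics/crop1.png",c)
hsv=cv2.cvtColor(im["frame"],cv2.COLOR_BGR2HSV)
m=cv2.inRange(hsv,np.array((60,70,40)),np.array((95,255,200)));m[:140]=0;m[195:]=0;m[:,:195]=0;m[:,275:]=0
for r in range(147,192): print(r,''.join('#' if x else '.' for x in m[r,200:270]))
E
```

```text
yellow [([388.0, 161.8], 141, [14, 13], [454.1, -437.6]), ([349.9, 171.2], 79, [11, 10], [430.1, -335.5]), ([298.4, 226.6], 143, [14, 14], [284.5, -195.1])]
red [([325.1, 197.7], 70, [9, 9], [360.0, -267.3])]
blue [([312.8, 151.0], 62, [9, 9], [486.5, -238.8])]
147 ......................................................................
148 ......................................................................
149 ......................................................................
150 ......................................................................
151 .............................................................#........
152 ............................................................#.........
153 ...........................................................#..........
154 ..........................................................#...........
155 .........................................................#............
156 ........................................................##............
157 .......................................................#..............
158 .........
[... 1836 characters left out ...]
............#............
183 ..........................................................#...........
184 ...........................................................#..........
185 ............................................................##........
186 .............................................................##.......
187 ..............................................................#.......
188 ......................................................................
189 ......................................................................
190 ......................................................................
191 ......................................................................
```

View pics/crop1.png

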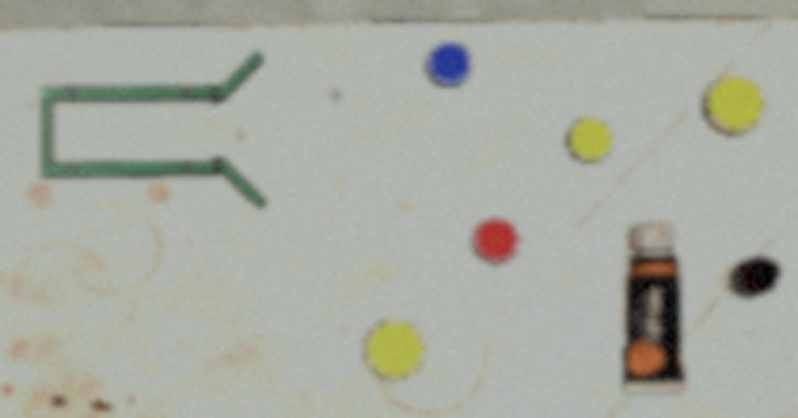

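The crop shows the small yellow at crop (590,140), which is image (350,172). Its size matches red (495,240) and blue (449,64); the two bigger yellows are decoys. Next I'll fit the guide.

```bash
python3 - <<'E'
from h import *
im=optics.get_image("top"); f=cv2.GaussianBlur(im["frame"],(3,3),0).astype(float)
g=(f[:,:,1]-f[:,:,2]); g-=np.median(g[150:190,210:250]); g=np.clip(g-4,0,None)
def fit(r0,r1,c0,c1,zz=0.012):
    P=[]
    for c in range(c0,c1):
        w=g[r0:r1,c]; 
        if w.sum()>15: P.append(px2w(im,c,(w*np.arange(r0,r1)).sum()/w.sum(),zz)[:2])
    P=np.array(P); k=np.polyfit(P[:,1],P[:,0],1); print(len(P),k, np.std(P[:,0]-np.polyval(k,P[:,1]))); return k
U=fit(155,164,211,249);L=fit(174,184,211,249)
m=(U+L)/2; print("mid x=",m,"sep",[np.polyval(U-L,y) for y in(-.07,.03)])
w=g[163:175,200:216].sum(0); c=(w*np.arange(200,216)).sum()/w.sum(); print("end",c,px2w(im,c,169,0.012))
W1=fit(149,157,257,262);W2=fit(181,188,256,262)
for W,S in((W1,U),(W2,L)): y=(S[1]-W[1])/(W[0]-S[0]); print("kink",y)
for p in((264,150),(264,188)): print(px2w(im,*p,0.012))
s=optics.get_image("scene");cv2.imwrite("pics/s1.png",s["frame"])
for n,p in dict(tubeT=(366,195),tubeB=(367,235),ink=(394,207)).items(): print(n,px2w(im,*p,0.02).round(3))
print("scene ink base",px2w(s,387,246).round(3), px2w(s,202,162).round(3),"yellow",px2w(s,353,209.,.01).round(3))
E
```

```text
34 [-0.00807464  0.46723828] 0.00018874988981662055
36 [-0.00970763  0.41335206] 0.00023514626615205817
mid x= [-0.00889114  0.44029517] sep [np.float64(0.05377191201341455), np.float64(0.05393521084591858)]
end 206.6317689530686 [0.44096876 0.04526653 0.012     ]
5 [-0.96315845  0.39167144] 0.00011765116481629381
6 [0.84571054 0.47838207] 0.0003928809050478589
kink -0.07912063877263095
kink -0.07602131498573406
[ 0.49067259 -0.10824312  0.012     ]
[ 0.38762    -0.10677711  0.012     ]
tubeT [ 0.364 -0.373  0.02 ]
tubeB [ 0.26  -0.371  0.02 ]
ink [ 0.332 -0.444  0.02 ]
scene ink base [ 0.326 -0.447  0.   ] [0.485 0.166 0.   ] yellow [ 0.423 -0.34   0.01 ]
```

Call:
jog_arm(
  motion=[
    [[13.1,-16.7,0],[0,0,-1.274]],
    [[13.1,-16.7,0],[0,0,-1.274]],
    [[13.1,-16.7,0],[0,0,-1.274]],
    [[13.1,-16.7,0],[0,0,-1.274]],
    [[29.4,-15.3,0],[0,0,-1.274]],
    [[29.4,-15.3,0],[0,0,-1.274]],
    [[29.4,-15.3,0],[0,0,-1.274]],
    [[29.4,-15.3,13],[0,0,-1.274]],
    [[29.4,-15.3,13],[0,0,-1.274]],
    [[29.4,-15.3,13],[0,0,-1.274]],
  ],
  jaw=-0.53,
)

```text
time: 1.5
eef_pos: [0.4269, -0.3834, 0.1081]
orientation: [-2.204, -2.224, 0.002]
force: [-0.4, -0.4, 0.0]
grip_width: 0.02
finger_force: 0.0
```

Call:
jog_arm(
  motion=[
    [[0,0.2,6],[0,0,0]],
    [[0,0.2,6],[0,0,0]],
    [[0,0.2,7.5],[0,0,0]],
    [[0,0.2,7.5],[0,0,0]],
    [[0,0.2,7.5],[0,0,0]],
  ],
)

```text
time: 2.12
eef_pos: [0.4328, -0.3861, 0.0392]
orientation: [2.209, 2.229, 0.0]
force: [0.5, -0.3, 0.5]
grip_width: 0.02
finger_force: 0.0
```

```bash
python3 - <<'E'
from h import *
s=optics.get_image("scene");f=s["frame"]
c=f[160:260,290:430];cv2.imwrite("pics/c2.png",cv2.resize(c,None,fx=5,fy=5,interpolation=cv2.INTER_CUBIC))
st=arm.observe();print(st["time"],st["eef_pos"],st["grip_width"],st["force"])
E
```

```text
2.175 [ 0.43269661 -0.38601698  0.03896096] 0.020294399078249963 [-0.09845589 -0.28942541  0.60249689]
```

View pics/c2.png

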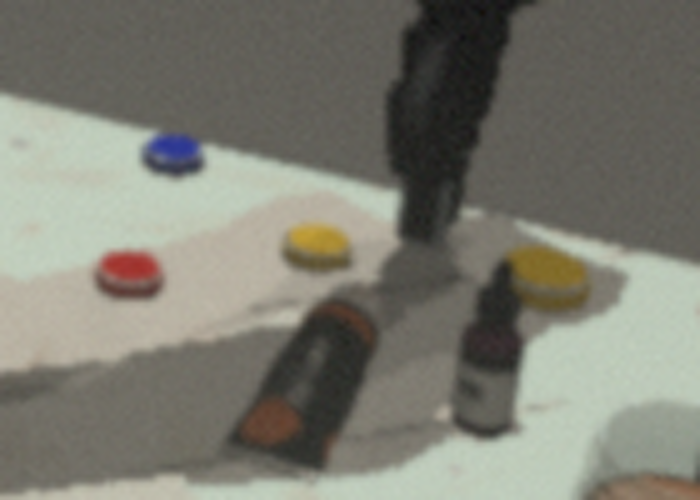

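The crop shows the fingertip at crop (430,235), between the yellow tablet (317,245) and the big decoy (548,275). It is clear of the tube and the ink bottle. I'll go down and push.

Call:
jog_arm(
  motion=[
    [[0,-0.25,2.5],[0,0,0]],
    [[0,-0.25,2.5],[0,0,0]],
    [[1.3,-0.25,2.5],[0,0,0]],
    [[2.4,-0.25,2.5],[0,0,0]],
    [[3.4,-0.2,2.5],[0,0,0]],
    [[4.6,-0.14,2.5],[0,0,0]],
    [[6.0,-0.06,2.5],[0,0,0]],
    [[7.4,0.02,2.5],[0,0,0]],
    [[8.8,0.1,2.5],[0,0,0]],
    [[10.2,0.18,2.5],[0,0,0]],
  ],
)

```text
time: 3.42
eef_pos: [0.4329, -0.2823, 0.0123]
orientation: [-2.211, -2.232, -0.0]
force: [0.4, -0.2, 1.5]
grip_width: 0.02
finger_force: 0.3
```

```bash
cat > d.py <<'E'
from h import *
im=optics.get_image("top");st=arm.observe()
print(st["time"],st["eef_pos"].round(4),st["grip_width"],st["force"].round(1))
for k,v in discs(im).items():
    for r in v:
        x,y=np.array(r[3])/1000; d=[(y+.08)-.009*(x-.441),-(x-.441)-.009*(y+.08)]
        print(k,r[1],r[2],r[3],"gate x,y mm",(np.array(d)*1000).round(1))
E
python3 d.py
```

```text
3.475 [ 0.4332 -0.2795  0.0123] 0.01993475374068009 [-0.4  1.4  0.4]
yellow 73 [10, 11] [430.1, -257.5] gate x,y mm [-177.4   12.5]
yellow 56 [10, 11] [291.3, -188.3] gate x,y mm [-107.   150.7]
red 2146 [63, 64] [418.6, -403.6] gate x,y mm [-323.4   25.3]
red 475 [29, 45] [369.8, -480.7] gate x,y mm [-400.1   74.8]
red 240 [42, 32] [281.7, -304.5] gate x,y mm [-223.1  161.3]
blue 58 [9, 9] [486.8, -238.9] gate x,y mm [-159.3  -44.4]
```

Call:
jog_arm(
  motion=[
    [[1.4,0.1,0],[0,0,0]],
    [[2.8,0.2,0],[0,0,0]],
    [[4.3,0.3,0],[0,0,0]],
    [[5.8,0.4,0],[0,0,0]],
    [[7.3,0.5,0],[0,0,0]],
    [[8.8,0.6,0],[0,0,0]],
    [[10.3,0.7,0],[0,0,0]],
    [[11.8,0.8,0],[0,0,0]],
    [[13.2,0.9,0],[0,0,0]],
    [[14.2,1.0,0],[0,0,0]],
  ],
)

```text
time: 4.72
eef_pos: [0.4417, -0.1402, 0.0123]
orientation: [-2.21, -2.232, -0.0]
force: [-1.0, -0.5, 0.1]
grip_width: 0.0199
finger_force: 0.1
```

```bash
python3 d.py
```

```text
4.775 [ 0.442  -0.1387  0.0124] 0.019809391323852277 [-0.9  0.9 -1.1]
yellow 139 [14, 13] [454.1, -437.9] gate x,y mm [-358.    -9.9]
yellow 128 [13, 14] [283.3, -196.7] gate x,y mm [-115.3  158.8]
red 125 [27, 11] [523.3, -216.5] gate x,y mm [-137.2  -81.1]
red 123 [15, 13] [516.6, -265.1] gate x,y mm [-185.8  -73.9]
red 141 [14, 19] [502.8, -104.9] gate x,y mm [-25.5 -61.6]
red 556 [42, 27] [487.6, -178.0] gate x,y mm [-98.4 -45.7]
red 194 [15, 22] [468.0, -251.4] gate x,y mm [-171.6  -25.5]
red 70 [9, 9] [360.0, -267.3] gate x,y mm [-186.6   82.7]
```

Call:
jog_arm(
  motion=[
    [[0.8,0.1,0],[0,0,0]],
    [[1.5,0.15,0],[0,0,0]],
    [[1.5,0.15,0],[0,0,0]],
    [[0.5,0.15,0],[0,0,0]],
    [[-1.5,0.15,-0.3],[0,0,0]],
  ],
)

```text
time: 5.4
eef_pos: [0.4431, -0.1568, 0.0152]
orientation: [-2.21, -2.232, 0.0]
force: [0.1, 0.2, -0.2]
grip_width: 0.0205
finger_force: 0.0
```

```bash
python3 - <<'E'
from h import *
s=optics.get_image("scene");f=s["frame"]
c=f[150:250,200:340];cv2.imwrite("pics/c3.png",cv2.resize(c,None,fx=5,fy=5,interpolation=cv2.INTER_CUBIC))
st=arm.observe();print(st["time"],st["eef_pos"],st["grip_width"],st["force"])
E
```

```text
5.45 [ 0.44302905 -0.16138402  0.01558792] 0.020282057699978217 [-0.09616244 -3.35057182 -0.53049847]
```

View pics/c3.png

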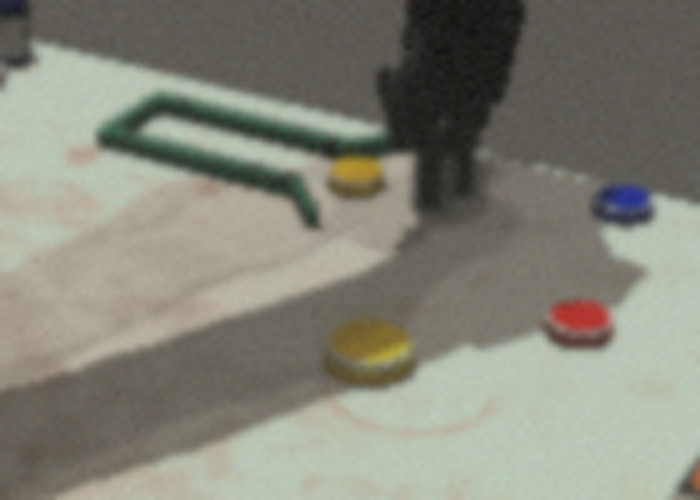

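Yellow sits between the wings at crop (357,172), with the fingers behind it at (440,190). I'll shut the jaws and push it through from -0.160 to about -0.079.

```bash
cat >> h.py <<'E'
def sdisc(n):
    s=optics.get_image("scene");hsv=cv2.cvtColor(s["frame"],cv2.COLOR_BGR2HSV)
    rs=dict(yellow=[((20,90,80),(36,255,255))],red=[((0,130,80),(8,255,255)),((172,130,80),(180,255,255))],blue=[((108,130,60),(130,255,255))])
    for q in n:
        m=sum(cv2.inRange(hsv,np.array(a),np.array(b)) for a,b in rs[q]);m[:155]=0;m[240:]=0;m[:,:215]=0;m[:,420:]=0
        k,l,st,c=cv2.connectedComponentsWithStats(m)
        for i in range(1,k):
            if st[i,4]>8: print("S",q,c[i].round(1),st[i,4],(px2w(s,*c[i],.01)[:2]*1000).round(1))
E
python3 - <<'E'
from h import *
sdisc(["yellow","red","blue"])
E
```

```text
S yellow [270.8 184.4] 71 [ 438.8 -105.4]
S yellow [398.9 213.1] 101 [ 459.6 -439.3]
S yellow [273.6 217.8] 109 [ 290.4 -194.4]
S yellow [400.1 219.7] 32 [ 430.9 -448.5]
S yellow [273.1 224.5] 41 [ 264.3 -207.4]
S red [315.7 212.9] 43 [ 360.7 -269.9]
S blue [325.7 189.2] 19 [ 487.8 -244.2]
```

Call:
jog_arm(
  motion=[
    [[0,0,0],[0,0,0]],
    [[0,0,0],[0,0,0]],
    [[1.5,0,0],[0,0,0]],
    [[2.8,0,0],[0,0,0]],
    [[4.0,0,0],[0,0,0]],
    [[5.2,0,0],[0,0,0]],
    [[6.4,0,0],[0,0,0]],
    [[7.4,0,0],[0,0,0]],
    [[8.2,0,0],[0,0,0]],
    [[8.2,0,0],[0,0,0]],
  ],
  jaw=-1,
)

```text
time: 6.75
eef_pos: [0.4425, -0.0735, 0.0153]
orientation: [-2.21, -2.233, -0.0]
force: [0.4, 0.2, 0.2]
grip_width: 0.0
finger_force: 0.0
```

```bash
python3 - <<'E'
from h import *
sdisc(["yellow","red","blue"])
st=arm.observe();print(st["time"],st["eef_pos"],st["grip_width"],st["force"])
E
```

```text
S yellow [252.9 179.2] 43 [441.9 -46.6]
S yellow [398.6 213. ] 104 [ 459.7 -438.8]
S yellow [273.5 217.8] 109 [ 290.1 -194.4]
S yellow [400.1 219.6] 31 [ 431.4 -448.6]
S yellow [273.5 224.6] 36 [ 264.5 -208.3]
S red [315.7 212.9] 42 [ 360.4 -269.9]
S blue [324.6 189.1] 23 [ 486.9 -241.4]
6.8 [ 0.44250764 -0.07417822  0.01533457] -3.824693500563699e-05 [-0.3301281  -1.99989286  0.20433642]
```

Call:
jog_arm(
  motion=[
    [[-4,0,0],[0,0,0]],
    [[-7,0,-5],[0,0,0]],
    [[-13,-5,-5],[0,0,0.52]],
    [[-18,-9,-5],[0,0,0.52]],
    [[-23.2,-10.6,-5],[0,0,0.52]],
    [[-23.2,-10.6,-5],[0,0,0.52]],
  ],
)

```text
time: 7.55
eef_pos: [0.3352, -0.3128, 0.0654]
orientation: [2.718, 1.571, -0.004]
force: [0.5, 0.5, -0.1]
grip_width: -0.0001
finger_force: 0.0
```

Call:
jog_arm(
  motion=[
    [[0,0,0],[0,0,0]],
    [[0,0,2],[0,0,0]],
    [[0,0,2],[0,0,0]],
  ],
  jaw=-0.53,
)

```text
time: 7.92
eef_pos: [0.339, -0.3046, 0.0445]
orientation: [-2.704, -1.592, -0.0]
force: [0.2, 0.4, 0.6]
grip_width: 0.0198
finger_force: 0.0
```

```bash
python3 - <<'E'
from h import *
sdisc(["yellow","red","blue"])
st=arm.observe();print(st["time"],st["eef_pos"],st["orientation"],st["grip_width"],st["force"])
E
```

```text
S yellow [253.6 179.1] 54 [443.7 -47.9]
S yellow [398.7 213.1] 101 [ 459.5 -438.9]
S yellow [273.5 217.8] 114 [ 290.  -194.4]
S yellow [399.7 219.6] 34 [ 431.  -447.8]
S yellow [273.4 224.6] 40 [ 264.4 -208.2]
S red [315.6 213. ] 41 [ 360.2 -269.7]
7.975 [ 0.33923156 -0.30514544  0.04505433] [-2.70572969e+00 -1.59197176e+00 -5.04877634e-04] 0.019927705142172097 [0.19140467 0.26438799 0.37573962]
```

Call:
jog_arm(
  motion=[
    [[0,0.15,3.1],[0,0,0]],
    [[0,0.15,3.1],[0,0,0]],
    [[1.0,0.15,3.1],[0,0,0]],
    [[2.0,0.15,3.1],[0,0,0]],
    [[3.0,0.15,3.1],[0,0,0]],
    [[4.3,0.18,3.1],[0,0,0]],
    [[5.7,0.2,3.1],[0,0,0]],
    [[7.1,0.2,3.1],[0,0,0]],
    [[8.5,0.22,3.1],[0,0,0]],
    [[9.9,0.23,3.1],[0,0,0]],
  ],
)

```text
time: 9.22
eef_pos: [0.3895, -0.2211, 0.0143]
orientation: [-2.711, -1.588, -0.0]
force: [0.4, -0.7, 0.5]
grip_width: 0.0201
finger_force: 0.5
```

Call:
jog_arm(
  motion=[
    [[1.4,0.01,0],[0,0,0]],
    [[2.8,0.03,0],[0,0,0]],
    [[4.2,0.05,0],[0,0,0]],
    [[5.6,0.06,0],[0,0,0]],
    [[7.0,0.08,0],[0,0,0]],
    [[8.0,0.1,0],[0,0,0]],
    [[8.0,0.1,0],[0,0,0]],
    [[6.5,0.1,0],[0,0,0]],
    [[5,0.1,-0.3],[0,0,0]],
  ],
)

```text
time: 10.35
eef_pos: [0.413, -0.1805, 0.0172]
orientation: [-2.712, -1.586, 0.002]
force: [-0.8, -0.6, -0.1]
grip_width: 0.0202
finger_force: 0.0
```

```bash
python3 - <<'E'
from h import *
sdisc(["red","blue"])
s=optics.get_image("scene")
c=s["frame"][150:250,200:340];cv2.imwrite("pics/c4.png",cv2.resize(c,None,fx=5,fy=5,interpolation=cv2.INTER_CUBIC))
st=arm.observe();print(st["time"],st["eef_pos"],st["orientation"],st["grip_width"],st["force"])
E
```

```text
S red [279.6 186.3] 29 [ 441.  -131.1]
S blue [324.6 189.1] 25 [ 486.8 -241.7]
10.45 [ 0.41234373 -0.18208081  0.01758319] [ 2.71482475  1.57940258 -0.00303686] 0.019988422640858428 [-0.03868003  0.06139091 -0.08135272]
```

View pics/c4.png

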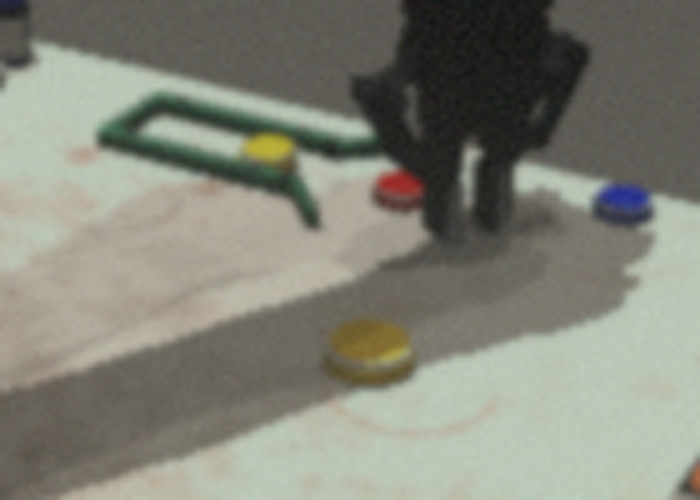

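Red is at crop (400,187) in front of the wings, with yellow in the slot at (270,152). I'll realign the tool with the slot and keep the cradle on red until the wings.

Call:
jog_arm(
  motion=[
    [[0.4,2.9,0],[0,0,-0.18]],
    [[0.95,2.9,0],[0,0,-0.36]],
    [[0.95,2.9,0],[0,0,-0.52]],
    [[0.95,2.9,0],[0,0,-0.52]],
    [[0.95,2.9,0.2],[0,0,-0.52]],
  ],
)

```text
time: 11.08
eef_pos: [0.4441, -0.1851, 0.0154]
orientation: [2.215, 2.228, 0.0]
force: [0.1, -0.6, -0.1]
grip_width: 0.0204
finger_force: 0.0
```

```bash
python3 - <<'E'
from h import *
sdisc(["red"])
st=arm.observe();print(st["time"],st["eef_pos"],st["orientation"],st["grip_width"],st["force"])
E
```

```text
S red [279.9 186.4] 29 [ 440.5 -132.3]
11.125 [ 0.44399887 -0.18492647  0.01510676] [-2.21380923e+00 -2.22871715e+00  2.67332364e-04] 0.019993337049619506 [ 0.37641805 -0.01792429  0.1346216 ]
```

Call:
jog_arm(
  motion=[
    [[1.2,0,0.1],[0,0,0]],
    [[2.2,0,0.1],[0,0,0]],
    [[3.2,0,0.1],[0,0,0]],
    [[4.2,0,0.1],[0,0,0]],
    [[5.2,0,0.1],[0,0,0]],
    [[6.1,0,0.1],[0,0,0]],
    [[6.1,0,0.1],[0,0,0]],
    [[4.8,0,0.1],[0,0,0]],
    [[2.5,0,-0.1],[0,0,0]],
    [[2.5,0,-0.1],[0,0,0]],
  ],
)

```text
time: 12.38
eef_pos: [0.4437, -0.1635, 0.0164]
orientation: [2.217, 2.223, -0.002]
force: [-0.8, 0.1, 0.3]
grip_width: 0.02
finger_force: 0.0
```

```bash
python3 - <<'E'
from h import *
sdisc(["red","blue"])
st=arm.observe();print(st["time"],st["eef_pos"],st["grip_width"],st["force"])
E
```

```text
S red [269.7 182.8] 38 [445.7 -98.1]
S blue [325.6 189.1] 16 [ 488.5 -243.8]
12.425 [ 0.44374945 -0.16170931  0.01630582] 0.020013959639933594 [-1.39494754 -0.66430302  0.05775388]
```

Call:
jog_arm(
  motion=[
    [[0,0,0],[0,0,0]],
    [[0,0,0],[0,0,0]],
    [[1.5,0,0],[0,0,0]],
    [[2.8,0,0],[0,0,0]],
    [[4.0,0,0],[0,0,0]],
    [[5.2,0,0],[0,0,0]],
    [[6.4,0,0],[0,0,0]],
    [[7.4,0,0],[0,0,0]],
    [[8.2,0,0],[0,0,0]],
    [[8.2,0,0],[0,0,0]],
  ],
  jaw=-1,
)

```text
time: 13.68
eef_pos: [0.4433, -0.077, 0.0163]
orientation: [-2.21, -2.233, -0.0]
force: [0.0, -0.3, -0.6]
grip_width: 0.0002
finger_force: 0.0
```

```bash
python3 - <<'E'
from h import *
sdisc(["yellow","red","blue"])
st=arm.observe();print(st["time"],st["eef_pos"],st["grip_width"],st["force"])
E
```

```text
S yellow [244.8 176.9] 54 [442.9 -19.4]
S yellow [398.8 213.2] 100 [ 459.3 -439.2]
S yellow [273.3 217.7] 111 [ 290.1 -193.9]
S yellow [400.4 219.6] 30 [ 431.4 -449.1]
S yellow [273.6 224.5] 36 [ 264.8 -208.4]
S red [254.2 178.9] 31 [445.6 -48.6]
S blue [324.5 189.1] 23 [ 486.8 -241.2]
13.725 [ 0.44331266 -0.07761069  0.01635479] -0.0003569664077909593 [-0.59552888  0.04688776  0.85282789]
```

Call:
jog_arm(
  motion=[
    [[-4,0,0],[0,0,0]],
    [[-7,0,-5],[0,0,0]],
    [[-12,2,-5],[0,0,-0.18]],
    [[-17,5,-5],[0,0,-0.37]],
    [[-20.4,5.9,-5],[0,0,-0.37]],
    [[-20.4,5.9,-5],[0,0,-0.37]],
  ],
)

```text
time: 14.48
eef_pos: [0.5033, -0.2863, 0.0658]
orientation: [1.773, 2.592, -0.003]
force: [-0.1, 0.1, 0.3]
grip_width: 0.0001
finger_force: 0.0
```

Call:
jog_arm(
  motion=[
    [[0,0,0],[0,0,0]],
    [[0,0,2],[0,0,0]],
    [[0,0,2],[0,0,0]],
  ],
  jaw=-0.53,
)

```text
time: 14.85
eef_pos: [0.5028, -0.2789, 0.0453]
orientation: [-1.757, -2.599, 0.0]
force: [-0.0, -0.0, 0.1]
grip_width: 0.0199
finger_force: 0.0
```

```bash
python3 - <<'E'
from h import *
sdisc(["red","blue"])
st=arm.observe();print(st["time"],st["eef_pos"],st["orientation"],st["grip_width"],st["force"])
print(discs(optics.get_image("top")).get("blue"))
o=st["orientation"];R=cv2.Rodrigues(o)[0];p=st["eef_pos"]
for t in((.488,-.239),(.443,-.125)): print(((R.T@(np.array([*t,.0135])-p))*100).round(2))
E
```

```text
S red [254.6 178.9] 36 [445.8 -49.8]
S blue [324.6 188.9] 19 [ 487.8 -241.3]
14.9 [ 0.5035993  -0.27943131  0.04607785] [-1.75890950e+00 -2.60024644e+00 -2.23306610e-04] 0.020209641312563427 [ 0.47312121  0.29139699 -0.02704704]
[([312.7, 151.1], 54, [9, 9], [486.2, -238.6])]
[4.33 0.06 3.27]
[16.58  0.13  3.29]
```

Lateral error is about 1 mm. TCP travel is 16.5 − 2.35 ≈ 14.2 cm.

Call:
jog_arm(
  motion=[
    [[0,0.06,3.15],[0,0,0]],
    [[0,0.06,3.15],[0,0,0]],
    [[1.0,0.06,3.15],[0,0,0]],
    [[2.0,0.06,3.15],[0,0,0]],
    [[3.0,0.06,3.15],[0,0,0]],
    [[4.3,0.08,3.15],[0,0,0]],
    [[5.6,0.09,3.15],[0,0,0]],
    [[6.9,0.1,3.15],[0,0,0]],
    [[8.2,0.1,3.15],[0,0,0]],
    [[9.5,0.1,3.15],[0,0,0]],
  ],
)

```text
time: 16.2
eef_pos: [0.4696, -0.1917, 0.0148]
orientation: [-1.763, -2.6, -0.0]
force: [-0.0, -1.4, 1.1]
grip_width: 0.02
finger_force: 0.3
```

Call:
jog_arm(
  motion=[
    [[1.3,0,0],[0,0,0]],
    [[2.5,0,0],[0,0,0]],
    [[3.7,0,0],[0,0,0]],
    [[4.5,0,0],[0,0,0]],
    [[4.5,0,0],[0,0,0]],
    [[3,0,0],[0,0,0]],
    [[1.5,0,-0.2],[0,0,0]],
    [[1.5,0,-0.2],[0,0,0]],
  ],
)

```text
time: 17.2
eef_pos: [0.4651, -0.1816, 0.0169]
orientation: [1.768, 2.594, -0.0]
force: [-0.2, 1.0, -0.8]
grip_width: 0.0199
finger_force: 0.0
```

```bash
python3 - <<'E'
from h import *
sdisc(["yellow","red","blue"])
st=arm.observe();print(st["time"],st["eef_pos"],st["orientation"],st["grip_width"],st["force"])
R=cv2.Rodrigues(st["orientation"])[0]
print(((R.T@(np.array([.4435,-.178,.0155])-st["eef_pos"]))*100).round(2))
E
```

```text
S yellow [244.9 176.7] 53 [444.6 -18.5]
S yellow [398.8 213.2] 100 [ 459.3 -439.2]
S yellow [273.6 217.8] 110 [ 290.2 -194.5]
S yellow [400.1 219.6] 32 [ 431.1 -448.5]
S yellow [273.  224.4] 43 [ 264.5 -207. ]
S red [254.6 178.9] 38 [445.9 -49.7]
S blue [279.5 185.6] 14 [ 444.6 -129. ]
17.25 [ 0.46455028 -0.18020531  0.01681748] [1.76673860e+00 2.59686238e+00 1.21090554e-04] 0.01991779069807811 [ 0.26078487  0.71364846 -0.68456906]
[ 0.98 -1.88  0.13]
```

Call:
jog_arm(
  motion=[
    [[0.5,-1.5,0],[0,0,0.15]],
    [[0.8,-1.9,0],[0,0,0.3]],
    [[0.8,-1.9,0.2],[0,0,0.37]],
    [[0.8,-1.9,0.2],[0,0,0.37]],
    [[0.8,-1.9,0.2],[0,0,0.37]],
  ],
)

```text
time: 17.88
eef_pos: [0.4438, -0.178, 0.0148]
orientation: [-2.21, -2.233, -0.0]
force: [0.1, 0.1, 0.9]
grip_width: 0.0199
finger_force: 0.0
```

Call:
jog_arm(
  motion=[
    [[1.0,0,0.1],[0,0,0]],
    [[2.0,0,0.1],[0,0,0]],
    [[3.0,0,0.1],[0,0,0]],
    [[4.0,0,0.1],[0,0,0]],
    [[5.0,0,0.1],[0,0,0]],
    [[5.6,0,0.1],[0,0,0]],
    [[5.6,0,0.1],[0,0,0]],
    [[4.3,0,0.1],[0,0,0]],
    [[2.0,0,-0.1],[0,0,0]],
    [[2.0,0,-0.1],[0,0,0]],
  ],
)

```text
time: 19.12
eef_pos: [0.4433, -0.1619, 0.0159]
orientation: [2.217, 2.224, -0.002]
force: [-1.0, 0.1, -0.3]
grip_width: 0.0202
finger_force: 0.0
```

```bash
python3 - <<'E'
from h import *
sdisc(["red","blue"])
st=arm.observe();print(st["time"],st["eef_pos"],st["orientation"],st["grip_width"],st["force"])
E
```

```text
S red [254.7 179. ] 38 [445.9 -50.3]
S blue [269.6 182.6] 29 [447.2 -97.1]
19.175 [ 0.4432891  -0.16013507  0.0158056 ] [ 2.21510666e+00  2.22684432e+00 -6.33986755e-04] 0.020095392368976586 [ 0.23117135  0.26816615 -0.37884589]
```

Call:
jog_arm(
  motion=[
    [[0,0,0],[0,0,0]],
    [[0,0,0],[0,0,0]],
    [[1.5,0,0],[0,0,0]],
    [[2.8,0,0],[0,0,0]],
    [[4.0,0,0],[0,0,0]],
    [[5.2,0,0],[0,0,0]],
    [[6.4,0,0],[0,0,0]],
    [[7.4,0,0],[0,0,0]],
    [[8.1,0,0],[0,0,0]],
    [[8.1,0,0],[0,0,0]],
  ],
  jaw=-1,
)

```text
time: 20.42
eef_pos: [0.4429, -0.0766, 0.0158]
orientation: [-2.21, -2.232, -0.0]
force: [-0.4, 0.5, -1.2]
grip_width: -0.0004
finger_force: 0.0
```

Call:
jog_arm(
  motion=[
    [[-2,0,0],[0,0,0]],
    [[-5,0,0],[0,0,0]],
    [[-9,0,-3],[0,0,0]],
    [[-13,0,-8],[0,0,0]],
    [[-18,0,-13],[0,0,0]],
    [[-18,0,-13],[0,0,0]],
    [[-18,0,-13],[0,0,0]],
  ],
)

```text
time: 21.3
eef_pos: [0.4439, -0.2576, 0.1458]
orientation: [-2.213, -2.229, -0.0]
force: [-0.0, 0.4, -0.8]
grip_width: 0.0001
finger_force: 0.0
```

```bash
python3 - <<'E'
from h import *
sdisc(["yellow","red","blue"])
s=optics.get_image("scene")
c=s["frame"][140:240,190:330];cv2.imwrite("pics/c5.png",cv2.resize(c,None,fx=5,fy=5,interpolation=cv2.INTER_CUBIC))
E
python3 d.py
```

```text
S yellow [235.  174.2] 51 [444.   14.5]
S yellow [398.6 213.1] 100 [ 459.3 -438.9]
S yellow [273.4 217.8] 111 [ 290.  -194.2]
S yellow [400.3 219.7] 31 [ 431.1 -449. ]
S yellow [273.7 224.5] 43 [ 265.  -208.6]
S red [244.6 176.5] 31 [445.3 -17.3]
S blue [254.3 178.8] 28 [446.5 -48.5]
21.45 [ 0.4437 -0.255   0.1444] -3.159513367819107e-05 [0.1 0.2 0. ]
yellow 136 [13, 13] [454.1, -438.0] gate x,y mm [-358.1   -9.9]
yellow 69 [9, 9] [440.7, 14.9] gate x,y mm [94.9 -0.6]
red 60 [9, 9] [441.6, -17.1] gate x,y mm [62.9 -1.2]
red 2348 [74, 51] [285.7, -307.1] gate x,y mm [-225.7  157.3]
red 287 [18, 26] [263.7, -420.6] gate x,y mm [-339.   180.4]
blue 55 [9, 8] [441.7, -48.7] gate x,y mm [31.3 -1. ]
```

View pics/c5.png

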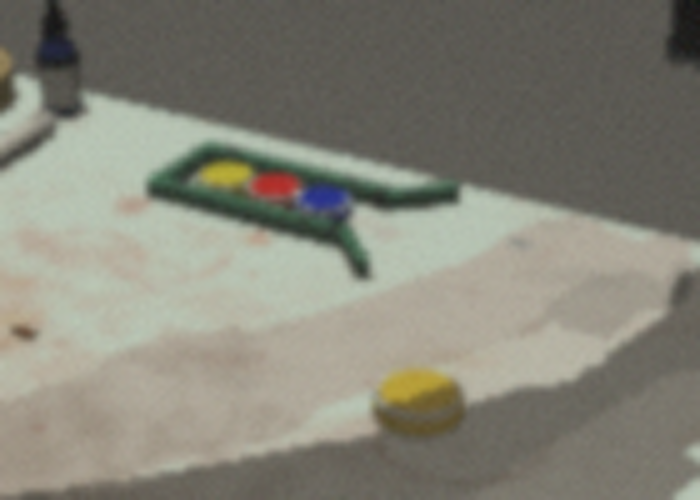

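All three are in the slot in order: yellow (226,175), red (275,185), blue (325,198). Their gate x values are 95, 63 and 31 mm, and y is within about 1 mm.

```bash
python3 -c "
from workcell import job
print(job.finish_job())"
```

```text
the job is handed in; nothing more can be done
None
```

The yellow, red and blue tablets went through the gate in that order and lie flat in the slot, about 95, 63 and 31 mm past its outer face; I handed the job in with the arm clear, but the hand-in returned no verdict.

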